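# Move the seasonings to the new rack in reverse order

## Task

Move the four seasonings (wooden mill, spice jar, salt carton, metal shaker) from the pale wooden rack to the empty dark rack with steel rails, in reverse order: the one leftmost in the old rack must be rightmost in the new one, the second from the left becomes the second from the right, and so on, one to a bay. Stand each upright on the floor of its bay, near the middle of it, and let go; never tip any of them over on the way.

Things in the scene. Friction and masses are not known exactly. Their poses are not given: they have to be found in the camera images.
- old_rack: Old rack, pale wood, holds the four things on cork mats at the start; on the robot's left or right. Fixed; 376 x 94 mm. Origin: centre of underside; y along the row (about to robot's left), x about away from it. 4 bays, 84 x 82 mm clear, centres at x = 0, y = +132, +44, -44, -132 mm, floor 10 mm above the origin; strips and edges rise 13 mm, end boards 20 mm above it.
- new_rack: New rack, dark wood, steel rods along both long edges, empty at the start; on the other side. Fixed; 376 x 94 mm. Origin: centre of underside; y along the row (about to robot's left), x about away from it. 4 bays, 84 x 82 mm, centres at x = 0, y = +132, +44, -44, -132 mm, floor 10 mm above the origin; strips and edges rise 13 mm, end boards 20 mm above it. Behind the racks a wall shelf (underside z 0.44 m, front x 0.62 m) overhangs.
- mill: Loose, stands upright; origin at the centre of its underside, z up. Turned wooden pepper mill, 56 mm in diameter at the foot, 165 mm tall, about 0.32 kg; rounded head about 52 mm across between 109 and 156 mm above its underside (widest at 125 mm), with an 18 mm knob on top (156 to 165 mm). Slimmer waist at 64 to 87 mm.
- jar: Loose, stands upright; origin at the centre of its underside, z up. Round glass spice jar with a dark cap, 41 mm in diameter, 105 mm tall, about 0.11 kg; straight sided (cap from 84 mm up, 40 mm in diameter).
- carton: Loose, stands upright; origin at the centre of its underside, z up. Upright rectangular cardboard salt carton, 45 mm along its x, 63 mm along its y, 110 mm tall, rigid, about 0.12 kg; x starts within 0.15 rad of the old rack's x, so grip it across the 45 mm.
- shaker: Loose, stands upright; origin at the centre of its underside, z up. Round bare-metal shaker, the lowest of the four: body 50 mm in diameter up to 56 mm, a rim 52 mm in diameter from 56 to 67 mm, domed top at 79 mm with small holes; about 0.15 kg.
- mat_mill: Square cork mat, 76 x 76 x 3 mm, origin at the centre of its underside, lying fixed on the floor of a bay of the old rack; the one on which the mill stands at the start. It stays there and so tells which bay of the old rack that thing came from.
- mat_jar: Square cork mat, 76 x 76 x 3 mm, origin at the centre of its underside, lying fixed on the floor of a bay of the old rack; the one on which the spice jar stands at the start. It stays there and so tells which bay of the old rack that thing came from.
- mat_carton: Square cork mat, 76 x 76 x 3 mm, origin at the centre of its underside, lying fixed on the floor of a bay of the old rack; the one on which the salt carton stands at the start. It stays there and so tells which bay of the old rack that thing came from.
- mat_shaker: Square cork mat, 76 x 76 x 3 mm, origin at the centre of its underside, lying fixed on the floor of a bay of the old rack; the one on which the metal shaker stands at the start. It stays there and so tells which bay of the old rack that thing came from.

How it is judged:
At the end, for the whole second after the job is handed in: Each thing rests upright (within 0.1 rad) on the new rack's floor (underside 5 to 16 mm above the rack's origin), within 15 mm of its bay's centre along and across the row; from bay centre y in the old rack to bay centre -y in the new (((y of mat_mill in the frame of old_rack between 0.112 and 0.152 m and y of mill in the frame of new_rack between -0.147 and -0.117 m) or (y of mat_mill in the frame of old_rack between 0.024 and 0.064 m and y of mill in the frame of new_rack between -0.059 and -0.029 m) or (y of mat_mill in the frame of old_rack between -0.064 and -0.024 m and y of mill in the frame of new_rack between 0.029 and 0.059 m) or (y of mat_mill in the frame of old_rack between -0.152 and -0.112 m and y of mill in the frame of new_rack between 0.117 and 0.147 m)) and x of mill in the frame of new_rack between -0.015 and 0.015 m and z of mill in the frame of new_rack between 0.005 and 0.016 m and angle between each of mill, jar, carton, shaker's own z axis and vertical below 0.1 rad and linear speed of each of mill, jar, carton, shaker below 0.02 m/s and angular speed of each of mill, jar, carton, shaker below 0.2 rad/s and ((y of mat_jar in the frame of old_rack between 0.112 and 0.152 m and y of jar in the frame of new_rack between -0.147 and -0.117 m) or (y of mat_jar in the frame of old_rack between 0.024 and 0.064 m and y of jar in the frame of new_rack between -0.059 and -0.029 m) or (y of mat_jar in the frame of old_rack between -0.064 and -0.024 m and y of jar in the frame of new_rack between 0.029 and 0.059 m) or (y of mat_jar in the frame of old_rack between -0.152 and -0.112 m and y of jar in the frame of new_rack between 0.117 and 0.147 m)) and x of jar in the frame of new_rack between -0.015 and 0.015 m and z of jar in the frame of new_rack between 0.005 and 0.016 m and ((y of mat_carton in the frame of old_rack between 0.112 and 0.152 m and y of carton in the frame of new_rack between -0.147 and -0.117 m) or (y of mat_carton in the frame of old_rack between 0.024 and 0.064 m and y of carton in the frame of new_rack between -0.059 and -0.029 m) or (y of mat_carton in the frame of old_rack between -0.064 and -0.024 m and y of carton in the frame of new_rack between 0.029 and 0.059 m) or (y of mat_carton in the frame of old_rack between -0.152 and -0.112 m and y of carton in the frame of new_rack between 0.117 and 0.147 m)) and x of carton in the frame of new_rack between -0.015 and 0.015 m and z of carton in the frame of new_rack between 0.005 and 0.016 m and ((y of mat_shaker in the frame of old_rack between 0.112 and 0.152 m and y of shaker in the frame of new_rack between -0.147 and -0.117 m) or (y of mat_shaker in the frame of old_rack between 0.024 and 0.064 m and y of shaker in the frame of new_rack between -0.059 and -0.029 m) or (y of mat_shaker in the frame of old_rack between -0.064 and -0.024 m and y of shaker in the frame of new_rack between 0.029 and 0.059 m) or (y of mat_shaker in the frame of old_rack between -0.152 and -0.112 m and y of shaker in the frame of new_rack between 0.117 and 0.147 m)) and x of shaker in the frame of new_rack between -0.015 and 0.015 m and z of shaker in the frame of new_rack between 0.005 and 0.016 m); the robot touches nothing.
It fails at once if the mill was tipped over (angle between mill's own z axis and vertical above 0.7 rad).
It fails at once if the jar was tipped over (angle between jar's own z axis and vertical above 0.7 rad).
It fails at once if the carton was tipped over (angle between carton's own z axis and vertical above 0.7 rad).
It fails at once if the shaker was tipped over (angle between shaker's own z axis and vertical above 0.7 rad).
It also fails if it takes over 109 s, if anything falls off the work surface, if the arm or the gripper's body presses on something with over 40 N, if the wrist force passes 120 N, or if a joint passes its speed limit or range.

## Robot

A 6-joint arm with a two-finger parallel gripper is mounted at the origin on a cart in front of the work surface, level with it; the furniture and walls round the work are solid. World frame = base frame: x ahead of the robot, y to its left, z up, the work surface at z = 0. Lengths are in m, angles in rad, forces in N, time in s.
With the tool pointing down it reaches from about 0.25 to 0.775 m from the base axis. Payload 4 kg.
Tool frame: the origin (TCP) lies between the finger pads; the fingertips stand 14 mm ahead of it and the grasp point (between the pads) lies 5 mm behind it; z points along the fingers, y is the line along which they close (so a half turn about z gives the same grasp; the last joint's range is limited). The gripper opens to 94 mm and grips with 3 to 60 N. Pads are 16 mm wide; open, the fingers measure 119 mm over their backs; the gripper's body (75 mm by 177 mm) begins 78 mm behind the grasp point.
Start: joints at [1.063, 0.087, 1.371, -0, 1.684, -0.103], TCP at [0.217, 0.506, 0.22] pointing down, gripper open.
Joint ranges: [-3.1, 3.1], [-0.76, 2.03], [0.27, 2.55], [-1.08, 4.22], [0.17, 2.65], [-2.57, 2.57]. Speed limits (rad/s): [2.79, 2.79, 3.14, 3.14, 3.14, 3.14].

## Interface

Orientations are given as [roll, pitch, yaw] about the fixed x, y, z axes, in that order (R = Rz(yaw) Ry(pitch) Rx(roll)).
In Python, from bench import robot, snapshot gives the robot as it stands.
- The arm moves only by the tool carry_out, never from a script. Its argument "motion" is text: rows parted by semicolons, each of 4 numbers parted by spaces: the shift along the tool's x, y, z each as a share of 0.15 m, from -1 to 1, then the turn about the tool's z as a share of 180 degrees, from -1 to 1. A call has exactly 8 rows; each row is the pose to reach, as a shift and turn from the pose commanded when the call began, along the tool's axes at that moment, turning the shorter way round; what a row does not reach only later rows make up. A row lasts 1/10 s, in which the tool goes at most 50 mm and 8.59 degrees, less where a joint would pass 70% of its speed; a pose out of reach is approached as far as the arm can. A call with a number of a shift or a turn outside -1 to 1 is refused whole. A call with a gripper value outside its range is refused whole. "grip" is the opening, from -1 (shut) to 1 (fully open), set as the call begins (left out, the last holds). The fingers move at their own pace and stop on an object; the grip force is fixed at half the most. Time passes only in rows, so rows that repeat a pose let the fingers close, or fill a call up. It gives the time, the measured TCP pose, the force, the opening and the grip force at its end, in the units of the state.
- robot.get_obs(): the state, without advancing time (a new reading comes with each control period).
- snapshot(name): name is "scene" or "top" or "wrist"; returns a dict with "image" (420x560x3 uint8, red, green, blue), "fx", "fy", "cx", "cy" (pixels), "pose" (4x4, takes a point from camera to world coordinates); the wrist camera has in their place "hand_eye" (4x4, takes a point from camera to tool coordinates, whose origin is the TCP and whose axes are the flange's). Camera axes: x right, y up, looking along -z (the intrinsics and any distortion apply to the point x, -y, -z); pixel columns grow to the right and rows downward; lengths in m; the calibration is good to about 2 mm. A picture is of the moment at which its call begins: read the wrist's pose just before it. There is no depth.
- robot.close_job(): hands the job in; it is judged then, once.
The state is a dict: "time": time; "joint_positions": joint angles; "qvel": joint speeds; "joint_torque": joint torques, N m; "tool_pos": TCP position; "ee_rot": TCP orientation; "wrist_force": force on the tool from outside, world axes, zero at the start; "wrist_torque": the same for the moment, N m; "width": finger opening in m; "finger_force": force on a finger pad.
Only numpy, scipy, OpenCV 4.12 (cv2) and the standard library are available. Lean on these libraries where they do the work, as an engineer would, in place of code of your own. Each camera call takes 0.05 s, during which the arm holds its last target. There are 200 camera calls.

## Working session

There is one attempt and no reset: what is moved stays moved. The work goes in short steps, Python scripts to look and compute and a tool call to move; the robot and the scene stay as the last step left them, time stands still between calls to the robot, and variables do not carry over. Pictures are saved under pics/ and viewed, at most 14 in all, crops included, and the job is handed in when it is done.

Besides the shell and the picture viewer there is one more tool, called as name(argument=value, ...) on one line, values as JSON. carry_out: Moves the arm, as the interface text tells. Shift numbers are shares of 0.15 m and turn numbers shares of 180 degrees, none past 1 either way. Its arguments: {"type":"object","properties":{"motion":{"type":"string"},"grip":{"type":"number"}},"required":["motion"]}

```bash
mkdir -p pics; ls
python3 - <<'E'
from bench import robot, snapshot
import cv2, numpy as np
o=robot.get_obs(); print({k:np.round(o[k],3) for k in ("time","tool_pos","ee_rot","width")})
for n in ("scene","top"):
    s=snapshot(n); cv2.imwrite(f"pics/{n}0.png",s["image"][:,:,::-1]); print(n,s["fx"],s["cx"],s["cy"],np.round(s["pose"],3).tolist(),[k for k in s])
    np.savez(f"{n}0.npz",**{k:np.array(s[k]) for k in s})
s=snapshot("wrist");print(np.round(s["hand_eye"],4).tolist(),s["fx"],list(s))
E
```

```text
pics
{'time': np.float64(0.0), 'tool_pos': array([0.216, 0.505, 0.218]), 'ee_rot': array([-3.139, -0.   ,  2.737]), 'width': np.float64(0.094)}
scene 519.3860522205844 281.3986890813578 201.23555584259967 [[-0.797, 0.379, -0.471, -0.235], [-0.604, -0.471, 0.643, 0.934], [0.022, 0.797, 0.604, 0.935], [0.0, 0.0, 0.0, 1.0]] ['image', 'fx', 'fy', 'cx', 'cy', 'pose']
top 512.4556834931163 283.3933488627438 210.61387981609306 [[0.017, 0.995, -0.098, 0.303], [-1.0, 0.018, 0.008, 0.003], [0.01, 0.098, 0.995, 1.5], [0.0, 0.0, 0.0, 1.0]] ['image', 'fx', 'fy', 'cx', 'cy', 'pose']
[[-0.0003, 0.9664, 0.2571, 0.0761], [1.0, 0.0005, -0.001, -0.0008], [-0.0011, 0.2571, -0.9664, -0.1641], [0.0, 0.0, 0.0, 1.0]] 328.7542050148234 ['image', 'fx', 'fy', 'cx', 'cy', 'hand_eye']
```

View pics/scene0.png

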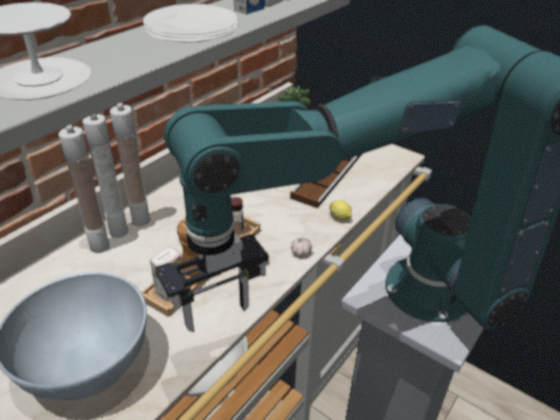

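View pics/top0.png

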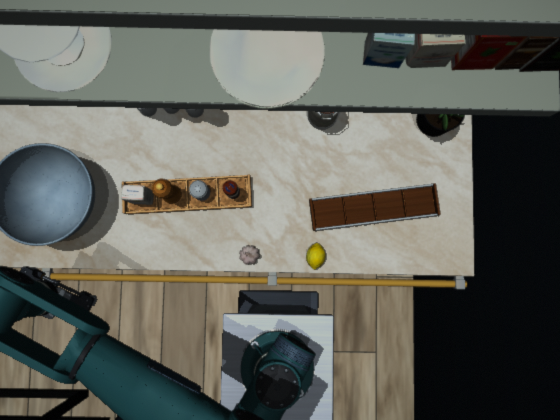

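The scene view is mostly arm. The top view shows the old rack (about px 122–253, 176–214), holding from the left carton, mill, shaker, jar. The new rack is on the right (about 309–440, 184–230). I'll enlarge both.

Run:
```python
import cv2, numpy as np
i=cv2.imread("pics/top0.png")
a=[cv2.resize(i[y:y+60,x:x+150],None,fx=5,fy=5,interpolation=cv2.INTER_CUBIC) for x,y in ((115,165),(300,177))]
cv2.imwrite("pics/crop0.png",np.vstack(a))
```

```text
(no output)
```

View pics/crop0.png

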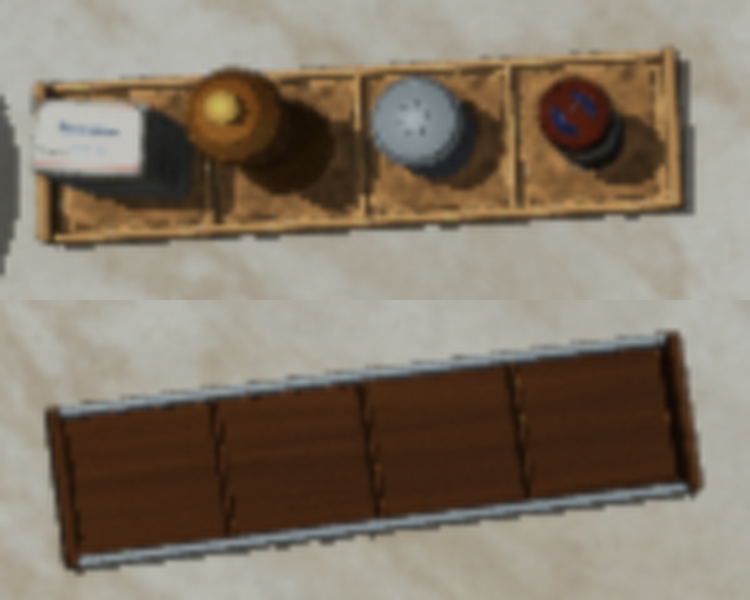

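The enlarged crop gives corner and top positions for both racks and all four things. Next I convert them to world coordinates.

```bash
cat > h.py <<'E'
import numpy as np
def ray(d,u,v,z):
    P=np.array(d["pose"]); c=P[:3,:3]@np.array([(u-d["cx"])/d["fx"],-(v-d["cy"])/d["fy"],-1.])
    return P[:3,3]+c*(z-P[2,3])/c[2]
E
python3 - <<'E'
from h import *
d=np.load("top0.npz")
f=lambda X,Y,z,o:ray(d,(X+.5)/5-.5+o[0],(Y+.5)/5-.5+o[1],z)[:2]
A=(115,165);B=(300,177)
for n,o,c in (("old",A,[(35,83),(677,48),(684,207),(43,243)]),("new",B,[(49,108),(680,33),(700,189),(70,270)])):
    q=np.array([f(*p,.02,o) for p in c]); m=q.mean(0); r=(q[0]+q[3]-q[1]-q[2])/2
    print(n,q.round(4).tolist(),"L",np.linalg.norm(r),"W",np.linalg.norm(q[0]-q[3]),np.linalg.norm(q[1]-q[2]))
    yaw=np.arctan2(-r[0],r[1]); print(" c",m.round(4),"yaw",yaw)
    for y in (.132,.044,-.044,-.132): print("  bay",y,(m+y*np.array([-np.sin(yaw),np.cos(yaw)])).round(4))
for n,X,Y,z in (("carton",90,139,.123),("millknob",223,107,.178),("millhead",236,117,.138),("shaker",413,119,.092),("shakerrim",417,121,.075),("jar",576,107,.118)): print(n,f(X,Y,z,A).round(4))
q=np.array([f(*p,.123,A) for p in [(45,100),(143,108),(141,178),(35,170)]]);print(q.round(4).tolist())
E
```

```text
old [[0.5256, 0.4623], [0.5533, 0.0896], [0.46, 0.0833], [0.4322, 0.4532]] L 0.3723910796233146 W 0.09379300547147727 0.09351939286960097
 c [0.4928 0.2721] yaw 0.07445254407111025
  bay 0.132 [0.4829 0.4037]
  bay 0.044 [0.4895 0.316 ]
  bay -0.044 [0.496  0.2282]
  bay -0.132 [0.5026 0.1405]
new [[0.4859, -0.0849], [0.5369, -0.4538], [0.4454, -0.4644], [0.3917, -0.0982]] L 0.3712707201610674 W 0.09511249433466476 0.09211136923447838
 c [ 0.465  -0.2753] yaw 0.14154297922370296
  bay 0.132 [ 0.4464 -0.1446]
  bay 0.044 [ 0.4588 -0.2317]
  bay -0.044 [ 0.4712 -0.3189]
  bay -0.132 [ 0.4836 -0.406 ]
carton [0.4801 0.3993]
millknob [0.491  0.3153]
millhead [0.4915 0.3176]
shaker [0.4985 0.2304]
shakerrim [0.4998 0.2309]
jar [0.5032 0.1379]
[[0.5009, 0.4245], [0.4975, 0.3715], [0.4594, 0.3709], [0.4627, 0.4281]]
```

carry_out(motion="-0.1 -0.1 0 0.04;-0.25 -0.25 0 0.09;-0.4 -0.4 0 0.14;-0.5 -0.55 0 0.19;-0.6 -0.65 0 0.24;-0.65 -0.75 0 0.28;-0.7 -0.79 0 0.32;-0.7 -0.79 0 0.348", grip=1)

```text
time: 0.95
tool_pos: [0.2668, 0.3541, 0.2193]
ee_rot: [3.141, 0.0, 1.637]
wrist_force: [0.3, 0.3, -0.5]
width: 0.0939
finger_force: 0.0
```

carry_out(motion="-0.08 0.07 0 0;-0.2 0.19 0 0;-0.35 0.33 0 0;-0.5 0.47 0 0;-0.62 0.58 0 0;-0.7 0.66 0 0;-0.76 0.71 0 0;-0.78 0.73 0 0")

```text
time: 1.75
tool_pos: [0.3845, 0.2459, 0.2191]
ee_rot: [-3.141, 0.0, 1.642]
wrist_force: [-0.0, 0.6, 0.4]
width: 0.0944
finger_force: 0.0
```

carry_out(motion="-0.08 0.07 0 0;-0.2 0.19 0 0;-0.35 0.33 0 0;-0.5 0.47 0 0;-0.62 0.58 0 0;-0.7 0.66 0 0;-0.76 0.71 0 0;-0.78 0.73 0 0")

```text
time: 2.55
tool_pos: [0.5021, 0.1376, 0.2193]
ee_rot: [-3.141, -0.0, 1.643]
wrist_force: [-0.3, 0.2, -0.4]
width: 0.0938
finger_force: 0.0
```

```bash
cat >> h.py <<'E'
def wrist(name):
    from bench import robot, snapshot
    import cv2
    from scipy.spatial.transform import Rotation as R
    o=robot.get_obs(); s=snapshot("wrist"); T=np.eye(4); T[:3,:3]=R.from_euler("xyz",o["ee_rot"]).as_matrix(); T[:3,3]=o["tool_pos"]
    d={k:np.array(s[k]) for k in s}; d["pose"]=T@s["hand_eye"]; np.savez(name+".npz",**d); cv2.imwrite(f"pics/{name}.png",s["image"][:,:,::-1])
    print(np.round(o["tool_pos"],4),np.round(o["ee_rot"],4))
def px(d,p):
    P=np.linalg.inv(d["pose"]); c=P[:3,:3]@np.array(p)+P[:3,3]; return (d["cx"]-d["fx"]*c[0]/c[2], d["cy"]+d["fy"]*c[1]/c[2])
E
python3 -c "
from h import *
wrist('w1')
d=np.load('w1.npz')
for p in ((.5032,.1379,.118),(.4998,.2309,.08),(.491,.3153,.178)): print(px(d,p))"
```

```text
[0.5021 0.1376 0.2193] [-3.1410e+00 -3.0000e-04  1.6432e+00]
(np.float64(286.3058155495261), np.float64(208.6763774069084))
(np.float64(289.984544577489), np.float64(94.94305745168226))
(np.float64(289.29788671327356), np.float64(-87.50306367219952))
```

View pics/w1.png

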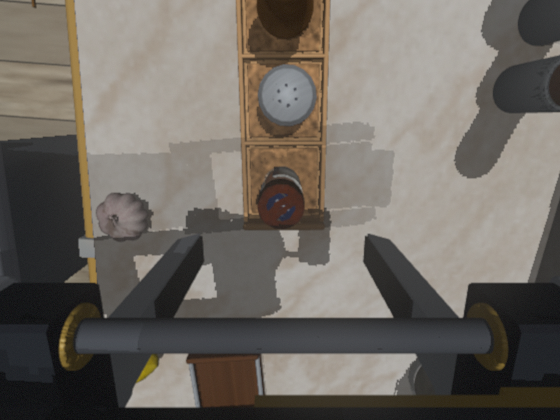

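The wrist view shows the jar cap at (281,204), where I predicted (286,209), so the jar is at about (0.499, 0.141). The shaker dome at (288,96) is within 2 px of its prediction. I'll descend on the jar and grip it.

carry_out(motion="0.02 -0.01 0.05 0;0.02 -0.01 0.2 0;0.02 -0.01 0.4 0;0.02 -0.01 0.6 0;0.02 -0.01 0.75 0;0.02 -0.01 0.85 0;0.02 -0.01 0.9 0;0.02 -0.01 0.91 0")

```text
time: 3.4
tool_pos: [0.499, 0.1413, 0.0819]
ee_rot: [-3.139, -0.0, 1.645]
wrist_force: [1.1, -0.5, 0.6]
width: 0.0941
finger_force: 0.0
```

carry_out(motion="0 0 0 0;0 0 0 0;0 0 0 0;0 0 0 0;0 0 0 0;0 0 0 0;0 0 0 0;0 0 0 0", grip=-1)

```text
time: 4.2
tool_pos: [0.5001, 0.1407, 0.083]
ee_rot: [-3.142, -0.0, 1.643]
wrist_force: [0.1, 0.4, 0.1]
width: 0.0406
finger_force: 30.0
```

carry_out(motion="0 0 -0.05 0;0 0 -0.17 0;0 0 -0.35 0;-0.03 -0.01 -0.5 0;-0.08 -0.03 -0.6 0;-0.15 -0.05 -0.65 0;-0.23 -0.08 -0.67 0;-0.3 -0.1 -0.67 0")

```text
time: 5.0
tool_pos: [0.4878, 0.0934, 0.183]
ee_rot: [-3.141, 0.0, 1.643]
wrist_force: [0.3, 0.1, -0.4]
width: 0.0407
finger_force: 30.0
```

carry_out(motion="-0.1 -0.03 0 0;-0.2 -0.05 0 0;-0.3 -0.08 0 0;-0.4 -0.1 0 0;-0.5 -0.13 0 0;-0.6 -0.15 0 0;-0.7 -0.18 0 0;-0.8 -0.2 0 0")

```text
time: 5.8
tool_pos: [0.4659, -0.0283, 0.1819]
ee_rot: [-3.139, -0.001, 1.643]
wrist_force: [0.4, 0.4, -1.0]
width: 0.0405
finger_force: 30.0
```

carry_out(motion="-0.12 -0.03 0 -0.003;-0.26 -0.07 0 -0.006;-0.4 -0.1 0 -0.01;-0.54 -0.14 0 -0.015;-0.65 -0.17 0 -0.018;-0.73 -0.19 0 -0.022;-0.77 -0.195 0 -0.022;-0.77 -0.195 0 -0.022")

```text
time: 6.6
tool_pos: [0.4457, -0.1451, 0.1824]
ee_rot: [-3.14, -0.001, 1.711]
wrist_force: [-0.6, 0.7, -1.3]
width: 0.0404
finger_force: 30.0
```

```bash
python3 -c "
from h import *
wrist('w2')
d=np.load('w2.npz')
c=np.array([.465,-.2753]);a=.1415;R=np.array([[np.cos(a),-np.sin(a)],[np.sin(a),np.cos(a)]])
for x,y,z in ((-.047,.188,.02),(.047,.188,.02),(0,.132,.01),(-.047,.088,.013),(.047,.088,.013),(0,.088,.013),(0,0,.013)): print((x,y),np.round(px(d,[*(c+R@[x,y]),z])))"
```

```text
[ 0.4457 -0.1451  0.1824] [-3.1400e+00 -1.2000e-03  1.7106e+00]
(-0.047, 0.188) [237. 137.]
(0.047, 0.188) [334. 136.]
(0, 0.132) [286. 190.]
(-0.047, 0.088) [242. 231.]
(0.047, 0.088) [329. 231.]
(0, 0.088) [286. 231.]
(0, 0) [286. 304.]
```

View pics/w2.png

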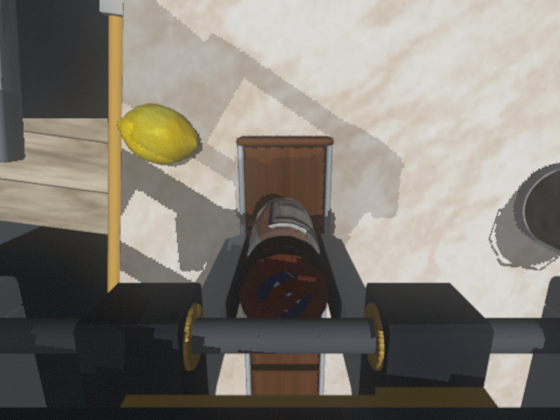

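The new rack's far end board at cols 238–332, row 137 matches the prediction to within about 2 px. The jar hangs upright, so I'll lower and release it.

carry_out(motion="0 0 0.05 0;0 0 0.17 0;0 0 0.32 0;0 0 0.46 0;0 0 0.56 0;0 0 0.63 0;0 0 0.66 0;0 0 0.675 0")

```text
time: 7.45
tool_pos: [0.4465, -0.1441, 0.0819]
ee_rot: [-3.141, -0.0, 1.713]
wrist_force: [0.7, -0.2, -0.4]
width: 0.0403
finger_force: 30.0
```

carry_out(motion="0 0 0 0;0 0 0 0;0 0 0 0;0 0 0 0;0 0 0 0;0 0 0 0;0 0 0 0;0 0 0 0", grip=1)

```text
time: 8.25
tool_pos: [0.4465, -0.1444, 0.0822]
ee_rot: [3.142, -0.0, 1.713]
wrist_force: [-0.2, -0.2, 0.1]
width: 0.0939
finger_force: 0.0
```

carry_out(motion="0 0 -0.1 0;0 0 -0.3 0;0 0 -0.55 0.004;0.05 0 -0.75 0.01;0.15 0 -0.85 0.015;0.28 0 -0.87 0.022;0.43 0 -0.87 0.022;0.6 0 -0.87 0.022")

```text
time: 9.05
tool_pos: [0.4338, -0.0549, 0.213]
ee_rot: [3.141, 0.0, 1.643]
wrist_force: [0.0, -0.5, 0.7]
width: 0.0939
finger_force: 0.0
```

carry_out(motion="0.13 0.04 0 0;0.27 0.08 0 0;0.4 0.12 0 0;0.53 0.16 0 0;0.65 0.2 0 0;0.76 0.23 0 0;0.86 0.26 0 0;0.933 0.283 0 0")

```text
time: 9.85
tool_pos: [0.466, 0.0882, 0.2126]
ee_rot: [-3.141, -0.0, 1.644]
wrist_force: [-0.5, -0.2, 0.4]
width: 0.094
finger_force: 0.0
```

carry_out(motion="0.13 0.04 0 0;0.28 0.08 0 0;0.43 0.13 0 0;0.58 0.18 0 0;0.72 0.22 0 0;0.84 0.25 0 0;0.91 0.275 0 0;0.933 0.283 0 0")

```text
time: 10.65
tool_pos: [0.4982, 0.2307, 0.2124]
ee_rot: [-3.141, 0.0, 1.645]
wrist_force: [1.0, -0.1, 0.7]
width: 0.094
finger_force: 0.0
```

```bash
python3 -c "
from h import *
wrist('w3')
d=np.load('w3.npz')
for p in ((.498,.2305,.092),(.491,.3153,.178),(.491,.3166,.138),(.480,.3993,.123)): print(px(d,p))"
```

```text
[0.4982 0.2307 0.2124] [-3.1411e+00  2.0000e-04  1.6445e+00]
(np.float64(284.6398247161345), np.float64(203.25252082904404))
(np.float64(284.03478451768154), np.float64(98.38286348516682))
(np.float64(284.06985816461315), np.float64(99.51728049637971))
(np.float64(276.8199009903331), np.float64(-29.376936611886435))
```

View pics/w3.png

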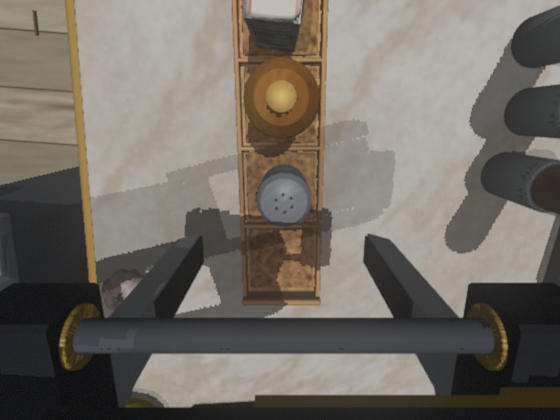

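The shaker's holes at (284,203) match the prediction. The mill's knob at (281,96) puts it at about (0.489, 0.3165). Next I grip the shaker.

The target bay is (0.459, -0.232).

carry_out(motion="0 0 0.07 0;0 0 0.23 0;0 0 0.43 0;0 0 0.63 0;0 0 0.79 0;0 0 0.89 0;0 0 0.94 0;0 0 0.96 0")

```text
time: 11.5
tool_pos: [0.498, 0.2296, 0.0683]
ee_rot: [-3.141, 0.0, 1.643]
wrist_force: [0.9, 0.1, -0.2]
width: 0.094
finger_force: 0.0
```

carry_out(motion="0 0 0 0;0 0 0 0;0 0 0 0;0 0 0 0;0 0 0 0;0 0 0 0;0 0 0 0;0 0 0 0", grip=-1)

```text
time: 12.3
tool_pos: [0.4984, 0.23, 0.069]
ee_rot: [3.141, -0.0, 1.644]
wrist_force: [0.2, 0.4, 1.9]
width: 0.0512
finger_force: 30.0
```

carry_out(motion="0 0 -0.06 0;0 0 -0.2 0;0 0 -0.4 0;-0.03 0 -0.6 0;-0.09 -0.01 -0.74 0;-0.18 -0.02 -0.83 0;-0.28 -0.03 -0.87 0;-0.4 -0.04 -0.87 0")

```text
time: 13.1
tool_pos: [0.4965, 0.1686, 0.1997]
ee_rot: [3.141, -0.0, 1.644]
wrist_force: [0.3, -0.7, -2.0]
width: 0.051
finger_force: 30.0
```

carry_out(motion="-0.12 -0.02 0 0;-0.24 -0.04 0 0;-0.36 -0.06 0 0;-0.48 -0.08 0 0;-0.6 -0.1 0 0;-0.72 -0.12 0 0;-0.84 -0.14 0 0;-0.95 -0.15 0 0")

```text
time: 13.9
tool_pos: [0.4831, 0.0243, 0.1978]
ee_rot: [-3.139, -0.0, 1.642]
wrist_force: [1.5, 0.1, -1.6]
width: 0.0514
finger_force: 30.0
```

carry_out(motion="-0.12 -0.02 0 0;-0.24 -0.04 0 0;-0.36 -0.06 0 0;-0.48 -0.08 0 0;-0.6 -0.1 0 0;-0.72 -0.12 0 0;-0.84 -0.14 0 0;-0.95 -0.15 0 0")

```text
time: 14.7
tool_pos: [0.4708, -0.1192, 0.1978]
ee_rot: [-3.139, -0.001, 1.642]
wrist_force: [1.2, 0.4, -1.5]
width: 0.0513
finger_force: 30.0
```

carry_out(motion="-0.12 -0.03 0 -0.003;-0.26 -0.06 0 -0.006;-0.4 -0.08 0 -0.01;-0.54 -0.11 0 -0.015;-0.65 -0.13 0 -0.018;-0.72 -0.145 0 -0.022;-0.75 -0.148 0 -0.022;-0.75 -0.148 0 -0.022")

```text
time: 15.5
tool_pos: [0.4574, -0.2321, 0.1981]
ee_rot: [-3.14, -0.002, 1.711]
wrist_force: [0.4, 0.5, -1.7]
width: 0.0513
finger_force: 30.0
```

carry_out(motion="0 0 0.06 0;0 0 0.2 0;0 0 0.4 0;0 0 0.58 0;0 0 0.72 0;0 0 0.82 0;0 0 0.87 0;0 0 0.885 0")

```text
time: 16.3
tool_pos: [0.4578, -0.2307, 0.0659]
ee_rot: [-3.14, -0.001, 1.713]
wrist_force: [-2.6, 1.9, 5.1]
width: 0.0514
finger_force: 30.0
```

carry_out(motion="0 0 0 0;0 0 0 0;0 0 0 0;0 0 0 0;0 0 0 0;0 0 0 0;0 0 0 0;0 0 0 0", grip=1)

```text
time: 17.1
tool_pos: [0.4583, -0.2316, 0.0664]
ee_rot: [3.142, -0.0, 1.713]
wrist_force: [-0.5, -0.0, -0.7]
width: 0.0939
finger_force: 0.0
```

carry_out(motion="0 0 -0.1 0;0 0 -0.3 0;0 0 -0.55 0.004;0 0 -0.78 0.01;0.1 0 -0.95 0.015;0.26 0 -1 0.022;0.45 0 -1 0.022;0.65 0 -1 0.022")

```text
time: 17.9
tool_pos: [0.4446, -0.1345, 0.2171]
ee_rot: [3.14, 0.0, 1.643]
wrist_force: [-0.0, 0.2, 0.1]
width: 0.0938
finger_force: 0.0
```

carry_out(motion="0.13 0.02 -0.02 0;0.26 0.04 -0.04 0;0.39 0.06 -0.06 0;0.52 0.08 -0.06 0;0.65 0.1 -0.06 0;0.78 0.13 -0.06 0;0.9 0.15 -0.06 0;0.995 0.172 -0.06 0")

```text
time: 18.7
tool_pos: [0.4594, 0.0166, 0.2255]
ee_rot: [3.141, -0.0, 1.644]
wrist_force: [-0.2, -0.0, 0.3]
width: 0.0939
finger_force: 0.0
```

carry_out(motion="0.13 0.02 0 0;0.26 0.04 0 0;0.39 0.06 0 0;0.52 0.08 0 0;0.65 0.1 0 0;0.78 0.13 0 0;0.9 0.15 0 0;0.995 0.172 0 0")

```text
time: 19.5
tool_pos: [0.4743, 0.1674, 0.2254]
ee_rot: [-3.142, -0.0, 1.644]
wrist_force: [-0.6, -1.7, 1.1]
width: 0.094
finger_force: 0.0
```

carry_out(motion="0.13 0.02 0 0;0.29 0.05 0 0;0.46 0.08 0 0;0.63 0.11 0 0;0.78 0.13 0 0;0.9 0.15 0 0;0.97 0.168 0 0;0.99 0.172 0 0")

```text
time: 20.3
tool_pos: [0.4894, 0.3171, 0.2252]
ee_rot: [-3.141, 0.0, 1.644]
wrist_force: [0.0, -0.1, 0.8]
width: 0.094
finger_force: 0.0
```

```bash
python3 -c "
from h import *
wrist('w4')
d=np.load('w4.npz')
for p in ((.489,.3165,.178),(.490,.3166,.138),(.480,.3993,.123)): print(px(d,p))"
```

```text
[0.4894 0.3171 0.2252] [-3.1412e+00  3.0000e-04  1.6444e+00]
(np.float64(284.7563950678774), np.float64(231.23401588511373))
(np.float64(285.8169052041533), np.float64(214.29982482290876))
(np.float64(280.8660285821996), np.float64(106.05966721141155))
```

View pics/w4.png

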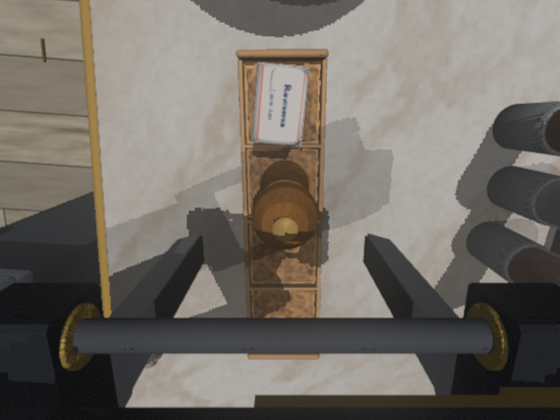

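The mill's knob at (285,230) matches the prediction. The carton's top is centred at about (281,104), also as predicted, and it is turned about -0.09 rad relative to the tool. I'll grip the mill by its head.

carry_out(motion="0 0 0.04 0;0 0 0.14 0;0 0 0.28 0;0 0 0.42 0;0 0 0.53 0;0 0 0.59 0;0 0 0.62 0;0 0 0.63 0")

```text
time: 21.15
tool_pos: [0.4892, 0.316, 0.1306]
ee_rot: [-3.141, 0.0, 1.643]
wrist_force: [-0.0, 0.5, -0.8]
width: 0.0939
finger_force: 0.0
```

carry_out(motion="0 0 0 0;0 0 0 0;0 0 0 0;0 0 0 0;0 0 0 0;0 0 0 0;0 0 0 0;0 0 0 0", grip=-1)

```text
time: 21.95
tool_pos: [0.4897, 0.3164, 0.1312]
ee_rot: [3.141, -0.0, 1.644]
wrist_force: [1.3, 0.2, 0.4]
width: 0.0499
finger_force: 30.0
```

carry_out(motion="0 0 -0.05 0;0 0 -0.1 0;0 0 -0.15 0;0 0 -0.2 0;0 0 -0.25 0;0 0 -0.3 0;0 0 -0.33 0;0 0 -0.33 0")

```text
time: 22.75
tool_pos: [0.4898, 0.3166, 0.1817]
ee_rot: [3.14, -0.001, 1.643]
wrist_force: [-0.3, 0.1, -3.2]
width: 0.0493
finger_force: 30.0
```

carry_out(motion="0 0 -0.05 0;0 0 -0.14 0;0 0 -0.25 0;-0.02 0 -0.36 0;-0.06 -0.01 -0.45 0;-0.13 -0.02 -0.5 0;-0.23 -0.03 -0.54 0;-0.35 -0.03 -0.54 0")

```text
time: 23.55
tool_pos: [0.4886, 0.2625, 0.2625]
ee_rot: [3.14, -0.0, 1.644]
wrist_force: [-0.8, 0.1, -3.4]
width: 0.0497
finger_force: 30.0
```

carry_out(motion="-0.12 -0.01 0 0;-0.24 -0.02 0 0;-0.36 -0.04 0 0;-0.48 -0.05 0 0;-0.6 -0.06 0 0;-0.72 -0.08 0 0;-0.84 -0.09 0 0;-0.97 -0.1 0 0")

```text
time: 24.35
tool_pos: [0.4834, 0.1156, 0.2611]
ee_rot: [-3.14, 0.0, 1.643]
wrist_force: [0.3, 0.1, -3.2]
width: 0.0491
finger_force: 30.0
```

carry_out(motion="-0.12 -0.01 0 0;-0.24 -0.02 0 0;-0.36 -0.04 0 0;-0.48 -0.05 0 0;-0.6 -0.06 0 0;-0.72 -0.08 0 0;-0.84 -0.09 0 0;-0.97 -0.1 0 0")

```text
time: 25.15
tool_pos: [0.4787, -0.0303, 0.2611]
ee_rot: [-3.141, -0.0, 1.643]
wrist_force: [0.6, 0.2, -2.6]
width: 0.0497
finger_force: 30.0
```

carry_out(motion="-0.12 -0.01 0 0;-0.24 -0.02 0 0;-0.36 -0.04 0 0;-0.48 -0.05 0 0;-0.6 -0.06 0 0;-0.72 -0.08 0 0;-0.84 -0.09 0 0;-0.97 -0.1 0 0")

```text
time: 25.95
tool_pos: [0.4741, -0.1762, 0.2611]
ee_rot: [-3.14, -0.0, 1.643]
wrist_force: [1.2, 0.2, -3.5]
width: 0.0493
finger_force: 30.0
```

carry_out(motion="-0.12 -0.02 0 -0.003;-0.27 -0.03 0 -0.006;-0.43 -0.05 0 -0.01;-0.59 -0.06 0 -0.015;-0.73 -0.08 0 -0.018;-0.85 -0.09 0 -0.022;-0.93 -0.1 0 -0.022;-0.958 -0.1 0 -0.022")

```text
time: 26.75
tool_pos: [0.4698, -0.3207, 0.2608]
ee_rot: [-3.14, -0.001, 1.71]
wrist_force: [0.6, 0.7, -3.5]
width: 0.0498
finger_force: 30.0
```

Run:
```python
from h import *
from bench import robot, snapshot
import cv2
o=robot.get_obs();print(o["tool_pos"],o["ee_rot"],o["width"])
s=snapshot("scene"); i=s["image"][:,:,::-1]; cv2.imwrite("pics/s5.png",cv2.resize(i[60:260,180:460],(784,560),interpolation=cv2.INTER_CUBIC))
```

```text
[ 0.46981895 -0.32071309  0.26083986] [-3.14044920e+00 -7.92384260e-04  1.71024372e+00] 0.049822132028667435
```

View pics/s5.png

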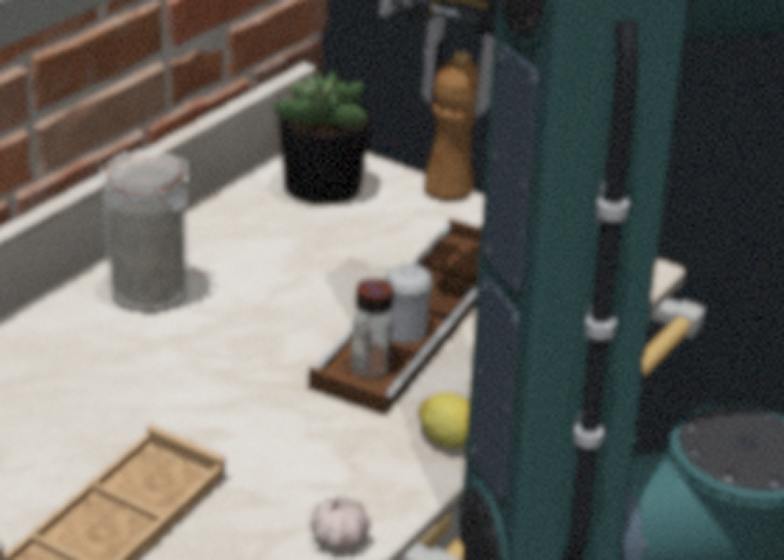

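Jar and shaker stand upright in their bays. The mill hangs from the fingers, knob at (463,60) and foot at (449,190) in the crop. I'll check its tilt against a projected vertical.

Run:
```python
from h import *
from bench import snapshot
s=snapshot("scene")
for z in (.143,.143+.082,.143+.165):
    u,v=px(s,(.4703,-.320,z)); print((u-180)*2.8,(v-60)*2.8)
```

```text
443.3352179696871 191.11357309615016
450.0361487612828 124.0512940399358
457.26414367486353 51.71420729977676
```

The slope matches a vertical, so the mill hangs upright. I'll lower and release it.

carry_out(motion="0 0 0.06 0;0 0 0.2 0;0 0 0.38 0;0 0 0.55 0;0 0 0.69 0;0 0 0.8 0;0 0 0.86 0;0 0 0.88 0")

```text
time: 27.65
tool_pos: [0.4704, -0.3182, 0.1282]
ee_rot: [-3.14, -0.002, 1.714]
wrist_force: [-1.1, 1.2, -1.3]
width: 0.0495
finger_force: 30.0
```

carry_out(motion="0 0 0 0;0 0 0 0;0 0 0.005 0;0 0 0.005 0;0 0 0.005 0;0 0 0.005 0;0 0 0.005 0;0 0 0.005 0")

```text
time: 28.45
tool_pos: [0.4709, -0.3194, 0.1287]
ee_rot: [3.142, -0.0, 1.713]
wrist_force: [-0.8, -0.3, -2.5]
width: 0.0499
finger_force: 30.0
```

carry_out(motion="0 0 0 0;0 0 0 0;0 0 0 0;0 0 0 0;0 0 0 0;0 0 0 0;0 0 0 0;0 0 0 0", grip=1)

```text
time: 29.25
tool_pos: [0.4709, -0.3194, 0.1287]
ee_rot: [3.142, -0.0, 1.713]
wrist_force: [0.3, 0.1, -0.4]
width: 0.0942
finger_force: 0.0
```

carry_out(motion="0 0 -0.08 0;0 0 -0.22 0;0 0 -0.4 0;0 0 -0.58 0.01;0.02 0 -0.7 0.02;0.1 0 -0.75 0.03;0.24 0 -0.75 0.04;0.4 0 -0.75 0.05")

```text
time: 30.05
tool_pos: [0.4626, -0.26, 0.2427]
ee_rot: [3.14, 0.001, 1.553]
wrist_force: [0.4, 0.7, 0.3]
width: 0.094
finger_force: 0.0
```

carry_out(motion="0.12 0 0 0;0.24 0 0 0;0.36 0 0 0;0.48 0 0 0;0.6 0 0 0;0.7 0 0 0;0.8 0 0 0;0.9 0 0 0")

```text
time: 30.85
tool_pos: [0.4646, -0.1239, 0.2413]
ee_rot: [3.141, 0.0, 1.556]
wrist_force: [-0.2, -0.4, 0.4]
width: 0.0941
finger_force: 0.0
```

carry_out(motion="0.12 0 0 0;0.24 0 0 0;0.36 0 0 0;0.48 0 0 0;0.6 0 0 0;0.7 0 0 0;0.8 0 0 0;0.9 0 0 0")

```text
time: 31.65
tool_pos: [0.4664, 0.0111, 0.2412]
ee_rot: [3.142, -0.0, 1.556]
wrist_force: [0.6, -0.3, -0.1]
width: 0.0943
finger_force: 0.0
```

carry_out(motion="0.12 0 0 0;0.24 0 0 0;0.36 0 0 0;0.48 0 0 0;0.6 0 0 0;0.7 0 0 0;0.8 0 0 0;0.9 0 0 0")

```text
time: 32.45
tool_pos: [0.4684, 0.1461, 0.2412]
ee_rot: [-3.142, 0.0, 1.556]
wrist_force: [0.5, -0.2, 0.4]
width: 0.0941
finger_force: 0.0
```

carry_out(motion="0.12 0 0 0;0.24 0 0 0;0.36 0 0 0;0.48 0 0 0;0.6 0 0 0;0.7 0 0 0;0.8 0 0 0;0.9 0 0 0")

```text
time: 33.25
tool_pos: [0.4706, 0.281, 0.2412]
ee_rot: [3.142, 0.0, 1.555]
wrist_force: [0.2, 1.2, -1.3]
width: 0.0939
finger_force: 0.0
```

carry_out(motion="0.1 0.01 0 0;0.22 0.02 0 0;0.34 0.03 0 0;0.46 0.04 0 0;0.58 0.047 0 0;0.69 0.047 0 0;0.77 0.047 0 0;0.793 0.047 0 0")

```text
time: 34.05
tool_pos: [0.4793, 0.4003, 0.2408]
ee_rot: [-3.141, 0.0, 1.557]
wrist_force: [0.3, 0.5, 0.1]
width: 0.0936
finger_force: 0.0
```

```bash
python3 -c "
from h import *
wrist('w6')
d=np.load('w6.npz')
for p in ((.480,.3993,.123),): print(px(d,p))"
```

```text
[0.4793 0.4003 0.2408] [-3.1411e+00  2.0000e-04  1.5569e+00]
(np.float64(285.75465847525476), np.float64(204.7184753057892))
```

View pics/w6.png

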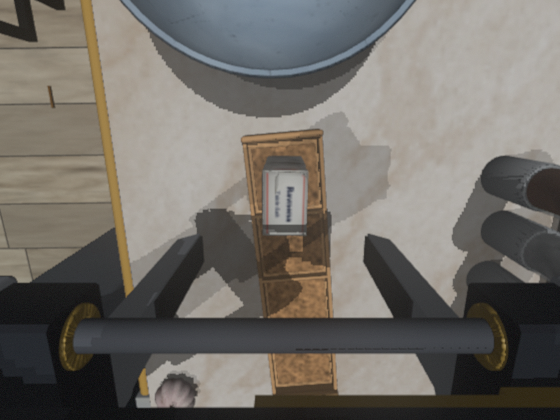

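The carton is aligned with the tool, its top centre at about (285,201) against a predicted (286,205). I'll grip it.

carry_out(motion="0.01 0 0.06 0;0.01 0 0.22 0;0.01 0 0.42 0;0.01 0 0.62 0;0.01 0 0.79 0;0.01 0 0.91 0;0.01 0 0.97 0;0.01 0 0.99 0")

```text
time: 34.9
tool_pos: [0.479, 0.3993, 0.0913]
ee_rot: [-3.14, 0.001, 1.555]
wrist_force: [-1.0, 0.1, 0.4]
width: 0.0939
finger_force: 0.0
```

carry_out(motion="0 0 0 0;0 0 0 0;0 0 0 0;0 0 0 0;0 0 0 0;0 0 0 0;0 0 0 0;0 0 0 0", grip=-1)

```text
time: 35.7
tool_pos: [0.4797, 0.4003, 0.0929]
ee_rot: [3.141, -0.0, 1.556]
wrist_force: [0.1, 0.4, -0.2]
width: 0.0451
finger_force: 29.9
```

carry_out(motion="0 0 -0.06 0;0 0 -0.2 0;0 0 -0.38 0;0 0 -0.56 0;-0.03 0 -0.72 0;-0.1 0 -0.83 0;-0.19 0 -0.89 0;-0.3 0 -0.9 0")

```text
time: 36.5
tool_pos: [0.4791, 0.3543, 0.2288]
ee_rot: [3.14, -0.001, 1.556]
wrist_force: [-0.6, -0.5, -0.4]
width: 0.0451
finger_force: 29.9
```

carry_out(motion="-0.11 0 -0.05 0;-0.22 0 -0.13 0;-0.33 0 -0.22 0;-0.45 0 -0.3 0;-0.56 0 -0.35 0;-0.68 0 -0.37 0;-0.8 0 -0.37 0;-0.92 0 -0.37 0")

```text
time: 37.3
tool_pos: [0.4768, 0.2158, 0.284]
ee_rot: [3.141, -0.0, 1.555]
wrist_force: [-0.3, -1.6, -1.3]
width: 0.0449
finger_force: 29.9
```

carry_out(motion="-0.11 0 0 0;-0.23 0 0 0;-0.34 0 0 0;-0.46 0 0 0;-0.57 0 0 0;-0.69 0 0 0;-0.8 0 0 0;-0.92 0 0 0")

```text
time: 38.1
tool_pos: [0.4744, 0.078, 0.2838]
ee_rot: [3.141, -0.0, 1.556]
wrist_force: [-0.0, -0.6, -0.8]
width: 0.0452
finger_force: 29.9
```

carry_out(motion="-0.11 0 0 0;-0.23 0 0 0;-0.34 0 0 0;-0.46 0 0 0;-0.57 0 0 0;-0.69 0 0 0;-0.8 0 0 0;-0.92 0 0 0")

```text
time: 38.9
tool_pos: [0.4721, -0.0599, 0.2837]
ee_rot: [3.141, 0.0, 1.556]
wrist_force: [0.8, -0.1, -0.7]
width: 0.0452
finger_force: 29.9
```

carry_out(motion="-0.11 0 0 0;-0.23 0 0 0;-0.34 0 0 0;-0.46 0 0 0;-0.57 0 0 0;-0.69 0 0 0;-0.8 0 0 0;-0.92 0 0 0")

```text
time: 39.7
tool_pos: [0.47, -0.1978, 0.2836]
ee_rot: [3.141, -0.0, 1.556]
wrist_force: [1.2, 0.3, 0.1]
width: 0.0448
finger_force: 29.9
```

carry_out(motion="-0.11 0.01 0 0;-0.23 0.03 0 0;-0.34 0.04 0 0;-0.46 0.06 0 0;-0.57 0.08 0 0;-0.69 0.09 0 0;-0.8 0.1 0 0;-0.92 0.109 0 0")

```text
time: 40.5
tool_pos: [0.4848, -0.3362, 0.2831]
ee_rot: [-3.142, -0.0, 1.556]
wrist_force: [-0.0, 0.4, -1.5]
width: 0.0452
finger_force: 29.9
```

carry_out(motion="-0.1 0 0 -0.005;-0.2 0 0 -0.015;-0.28 0 0 -0.025;-0.35 0 0 -0.035;-0.41 0 0 -0.045;-0.45 0 0 -0.05;-0.475 0 0 -0.05;-0.485 0 0 -0.05")

```text
time: 41.3
tool_pos: [0.4836, -0.4081, 0.283]
ee_rot: [-3.142, -0.0, 1.712]
wrist_force: [0.1, 0.0, -1.6]
width: 0.045
finger_force: 29.9
```

Run:
```python
from h import *
wrist('w7')
d=np.load('w7.npz')
c=np.array([.465,-.2753]);a=.1415;R=np.array([[np.cos(a),-np.sin(a)],[np.sin(a),np.cos(a)]])
for y,z in ((.132,.115),(.044,.089),(-.044,.175)): print(px(d,[*(c+R@[0,y]),z]))
```

```text
[ 0.4836 -0.4081  0.283 ] [-3.1415e+00 -4.0000e-04  1.7120e+00]
(np.float64(285.2279818378459), np.float64(-122.38162858067733))
(np.float64(284.97414678181485), np.float64(6.917300176787762))
(np.float64(285.4236473570353), np.float64(96.72607242514312))
```

View pics/w7.png

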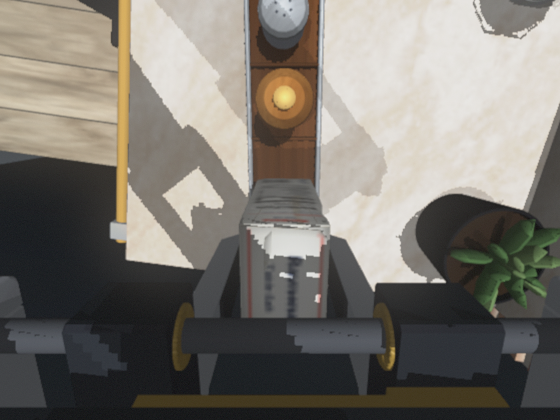

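The mill's knob at (285,97) and the shaker at (284,8) sit where the bays predict, and the carton is over the last bay. I'll lower it.

carry_out(motion="0 0 0.06 0;0 0 0.2 0;0 0 0.36 0;0 0 0.52 0;0 0 0.66 0;0 0 0.78 0;0 0 0.86 0;0 0 0.9 0")

```text
time: 42.15
tool_pos: [0.4831, -0.4067, 0.1463]
ee_rot: [-3.14, -0.002, 1.713]
wrist_force: [0.1, 0.2, -1.7]
width: 0.0451
finger_force: 29.9
```

carry_out(motion="0 0 0.06 0;0 0 0.13 0;0 0 0.2 0;0 0 0.27 0;0 0 0.32 0;0 0 0.36 0;0 0 0.38 0;0 0 0.385 0")

```text
time: 42.95
tool_pos: [0.4835, -0.4076, 0.09]
ee_rot: [-3.141, -0.0, 1.713]
wrist_force: [0.7, -0.6, -0.7]
width: 0.045
finger_force: 29.9
```

carry_out(motion="0 0 0 0;0 0 0 0;0 0 0 0;0 0 0 0;0 0 0 0;0 0 0 0;0 0 0 0;0 0 0 0", grip=1)

```text
time: 43.75
tool_pos: [0.4836, -0.4076, 0.0904]
ee_rot: [3.142, -0.0, 1.713]
wrist_force: [0.2, -1.0, -0.2]
width: 0.0939
finger_force: 0.0
```

carry_out(motion="0 0 -0.08 0;0 0 -0.22 0;0 0 -0.4 0;0 0 -0.58 0;0 0 -0.74 0;0 0 -0.86 0;0 0 -0.96 0;0 0 -1 0")

```text
time: 44.55
tool_pos: [0.4841, -0.4081, 0.2433]
ee_rot: [3.139, 0.003, 1.713]
wrist_force: [0.7, -0.2, 0.2]
width: 0.0938
finger_force: 0.0
```

carry_out(motion="0 -0.08 0 0;0 -0.2 0 0;0 -0.35 0 0;0 -0.5 0 0;0 -0.65 0 0;0 -0.8 0 0;0 -0.95 0 0;0 -1 0 0")

```text
time: 45.35
tool_pos: [0.3325, -0.4286, 0.2392]
ee_rot: [-3.14, -0.002, 1.71]
wrist_force: [0.3, 0.5, -0.2]
width: 0.0942
finger_force: 0.0
```

Run:
```python
from h import *
from bench import snapshot
import cv2
s=snapshot("top"); i=s["image"][:,:,::-1]
cv2.imwrite("pics/t8.png",cv2.resize(i[165:255,300:450],(750,450),interpolation=cv2.INTER_CUBIC))
c=np.array([.465,-.2753]);a=.1415;R=np.array([[np.cos(a),-np.sin(a)],[np.sin(a),np.cos(a)]])
for y,z in ((.132,.115),(.044,.089),(-.044,.175),(-.132,.12)):
    u,v=px(s,[*(c+R@[0,y]),z]); print((u-300)*5+2,(v-165)*5+2)
```

```text
168.4891562185673 220.80988610898854
320.5218651990161 206.16225004262373
514.5189672709757 167.94189476566044
649.7251441097832 160.56041618313682
```

View pics/t8.png

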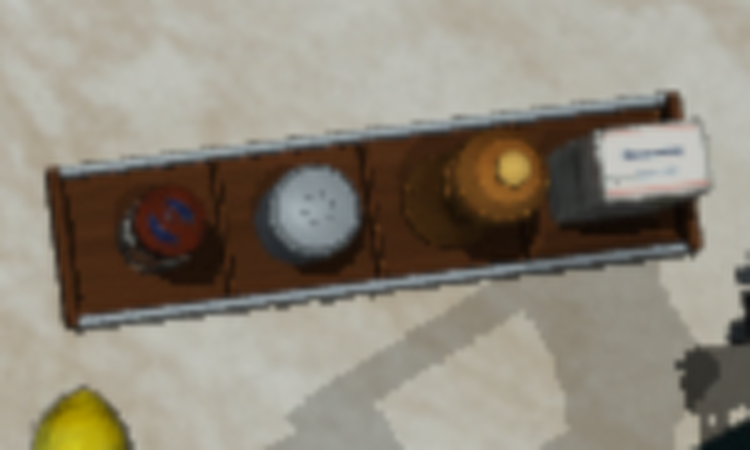

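All four tops are within 4 crop px (under about 3 mm) of their bay centres: jar (170,220), shaker (317,210), mill knob (515,168), carton (653,161). All stand upright and the arm is clear, so I'm handing in.

```bash
python3 -c "
from bench import robot
print(robot.close_job())"
```

```text
the job is handed in; nothing more can be done
None
```

All four seasonings stand upright in the new rack in reverse order (from the left: jar, shaker, mill, carton), each within about 3 mm of its bay centre in the last picture; the job was handed in at about 45 s, and no verdict came back.

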